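Park the marker collar on the stringer stand and bolt it in

ROBOT

A 6-joint arm with a two-finger parallel gripper is mounted at the origin on a cart in front of the work surface, level with it; the furniture and walls round the work are solid. World frame = base frame: x ahead of the robot, y to its left, z up, the work surface at z = 0. Lengths are in m, angles in rad, forces in N, time in s.
With the tool pointing down it reaches from about 0.35 to 0.775 m from the base axis. Payload 5.5 kg.
Tool frame: the origin (TCP) lies midway between the tips of the shut fingers; the grasp point (between the pads) lies 19 mm behind it; z points along the fingers, y is the line along which they close (so a half turn about z gives the same grasp; the last joint's range is limited). The gripper opens to 85 mm and grips with 20 to 120 N. Pads are 22 mm wide; open, the fingers measure 114 mm over their backs; the gripper's body (76 mm by 85 mm) begins 54 mm behind the grasp point. The pads swing forward as they close: fully open they stand 13 mm farther back than shut.
Start: joints at [1.19, 0.313, 0.046, 1.304, 0, 1.431], TCP at [0.137, 0.558, 0.231] pointing down, gripper open.
Joint ranges: [-2.76, 2.76], [-0.86, 1.69], [-1.03, 1.26], [-2.2, 2.34], [-1.47, 1.5], [-3.14, 3.14]. Speed limits (rad/s): [2.57, 2.57, 3.14, 3.14, 3.14, 3.14].

INTERFACE

Orientations are given as a unit quaternion [w, x, y, z].
In Python, from workcell import env gives the robot as it stands.
- The arm moves only by the tool move_arm, never from a script. Its argument "targets" is a list of rows, each a list of 3 entries, a list of its own where there are three numbers: the shift along the tool's x, y, z in mm, then the turn, a rotation vector about the tool's x, y, z in units of 10 degrees (1.0 is 10 degrees), then the closure, from -1 (fully open) to 1 (shut). In form: [[[dx, dy, dz], [ax, ay, az], gripper], ...]. A call has 1 to 5 rows; each row is the pose to reach, as a shift and turn from the pose commanded when the call began, along the tool's axes at that moment; what a row does not reach only later rows make up. A row lasts 1/8 s, in which the tool goes at most 62.5 mm and 10.7 degrees, less where a joint would pass 70% of its speed; a pose out of reach is approached as far as the arm can. A call with a gripper value outside its range is refused whole. The fingers move at their own pace and stop on an object; "squeeze" is the grip in N (left out, the last holds). Time passes only in rows, so rows that repeat a pose let the fingers close. It gives the time, the measured TCP pose, the force, the opening and the grip force at its end, in the units of the state.
- env.get_state(): the state, without advancing time (a new reading comes with each control period).
- env.read_camera(name): name is "scene" or "top"; returns a dict with "pixels" (420x560x3 uint8, red, green, blue), "fovy" (degrees; the focal length in pixels is half the picture's height over the tangent of half this angle, whatever the lens; pixels are square), "cx", "cy" (the principal point, pixels), "extrinsics" (4x4, takes a point from world to camera coordinates). Camera axes: x right, y up, looking along -z (the intrinsics and any distortion apply to the point x, -y, -z); pixel columns grow to the right and rows downward; lengths in m; the calibration is good to about 2 mm. A picture is of the moment at which its call begins. There is no depth.
- env.hand_in(): hands the job in; it is judged then, once.
Trained networks look in a picture, given as the dict that the camera call returned (one of the last four; its "shot" number tells which), for a name from the list of things; names that differ only in an ending like _2 or _b are one class to them, and where a whole thing is asked for, a point or a joint stands for the part that bears it (a point fixed in the world has none). Each returns a list of dicts, best first, with "confidence" (0 to 1); they miss things now and then, are a little off and sometimes report something else, mostly with a low value. They report only what shows in the picture. A call takes as long as a camera call.
- env.spot_in(thing, picture): "centre" ([x, y, z] in m, in world coordinates, good to about 4 mm: the middle of the surface that is visible of it).
- env.regions_of(thing, picture): "mask" (420x560 bool, what is visible of it).
- env.landmark_of(thing, picture): "centre" ([x, y, z] in m, in world coordinates, good to about 4 mm: a listed point, or the origin of a listed thing).
The state is a dict: "clock": time; "joint_pos": joint angles; "qvel": joint speeds; "tau": joint torques, N m; "tcp_pos": TCP position; "orientation": TCP orientation; "wrist_force": force on the tool from outside, world axes, zero at the start; "ft_torque": the same for the moment, N m; "finger_gap": finger opening in m; "grip_force": force on a finger pad.
Only numpy, scipy, OpenCV 4.12 (cv2) and the standard library are available. Lean on these libraries where they do the work, as an engineer would, in place of code of your own. Each camera call takes 0.05 s, during which the arm holds its last target. There are 200 camera calls.

TASK

Get the instrument stringer stand ready for loading: slide the blue marker collar along the bent steel rod, up round both corners, until it is fully home against the red end stop. Let go, then push the yellow-knobbed bolt up the slope as far as it goes, so that its nose passes under the rod behind the collar and locks it in; leave the collar against the stop and do not disturb the instruments, cups, marker and label roll standing about.

Things in the scene. Friction and masses are not known exactly. Their poses are not given: they have to be found in the camera images.
- stand: Aluminium stand 190 x 270 mm, fixed, level, turned to face about the robot's left. Origin under its middle on the worktop; x to its back, y left, z up. Its board rises to the back at 32 degrees: up-slope v = [0.848, 0, 0.530], outward normal n = [-0.530, 0, 0.848] (stand axes). An 8 mm steel rod runs 40 mm off the board (axis), parallel to it, held only at its two ends.
- collar: Blue plastic ring on the rod, about 40 g: outside 36 mm, hole 18 mm, 14 mm long. Origin at its centre, its y = the hole's axis. Starts on the lower leg, hanging loose, centre up to 5 mm under the rod's axis. Slides freely; jams if over 30 degrees askew, so turn it with the rod at corners. Slides back if left on the slope. Grip it across the diameter, a finger each side of the rod.
- rod_low (a point): On the rod's axis on the lower leg, 75 mm from rod_corner_1. This leg is level, along the stand's y, at x -67.3, z 71.1 mm of the stand; it ends at a white stop (24 mm disc) at y = +102 mm.
- rod_corner_1 (a point): Where the axes of the lower leg and the sloping leg would meet (stand y = 0). The rod's right-angle bend has 25 mm radius: it begins and ends 25 mm from this point. From here the rod goes 90 mm straight up the slope (v) to rod_corner_2.
- rod_corner_2 (a point): Where the axes of the sloping leg and the upper leg would meet (stand y = 0), again rounded to 25 mm radius. From here the upper leg runs level toward the stand's -y, at x 9.0, z 118.8 mm of the stand.
- rod_end (a point): Point on the upper leg's axis where the collar's centre comes when it touches the red end stop (24 mm disc, face 7 mm farther, at stand y = -104 mm). The free collar hangs up to 5 mm below it.
- shelf_edge (a point): Middle of the blue front edge, lower side, of a level shelf 270 mm wide that overhangs behind the upper leg: 22 mm behind the rod, 98 mm above it; the stand is 240 mm high in all. An upright hand would strike it at the upper leg: lean the hand back to the stand's front, 30 to 45 degrees from upright (along -n is 32).
- bolt (a joint): Slide bolt (m): 0 = back, 0.068 = home; starts at 0 to 0.012. At stand y = -77 mm; moves straight up the slope (v) with 2 to 3 N, stays where left, hard stop at home. Home, its 8 mm nose lies under the rod 20 mm before rod_end and leaves the collar 9 mm of play; pushed home too early it bars the collar.
- bolt_knob (a point): Centre of the bolt's yellow knob, 68 mm off the board; moves with it. Knob 16 mm diameter, its axis along n, from 16 mm below to 13 mm above this point, on a 10 mm stem. The grey channel below reaches 36 mm off the board. Can be pushed from its front or pinched from both sides (along stand y).
- tray_hemostat: Bystander: steel hemostat lying flat, 78 x 157 x 7 mm, origin under its middle.
- tray_forceps: Bystander: spring forceps lying flat, 18 x 150 x 10 mm, origin under its middle.
- cup_white: Bystander: specimen cup with white lid, 69 mm diameter, 70 mm high, origin under its middle.
- cup_red: Bystander: specimen cup with red lid, 69 mm diameter, 78 mm high, origin under its middle.
- marker_red: Bystander: red and white marker pen lying flat, 17 x 135 x 16 mm, origin under its middle.
- label_reel: Bystander: white roll of labels lying flat, 61 mm diameter, 38 mm high, origin under its middle.

How it is judged:
On the way, in this order (a step that is already met when the one before it is completed fails the run):
1. the collar is home against the red end stop (gap under 5.5 mm) (y of collar in the frame of stand below -0.0915 m and distance between collar and rod_end below 0.012 m), for 0.2 s.
2. the bolt is pushed home behind the collar (all of step 1 and value of joint bolt above 0.064 m), for 0.2 s.
At the end, for the whole second after the job is handed in: The collar rests on the rod at the red end stop (gap under 5.5 mm, centre within 12 mm of rod_end), the bolt is within 4 mm of fully home behind it, everything released and still (all of step 2 and linear speed of collar below 0.02 m/s); the robot touches nothing.
It fails at once if one of the bystanders (hemostat, forceps, cups, marker, label roll) is shifted by more than 30 mm (distance of any of tray_hemostat, tray_forceps, cup_white, cup_red, marker_red, label_reel from where it was at the start of the episode above 0.03 m).
It also fails if it takes over 58 s, if anything falls off the work surface, if the arm or the gripper's body presses on something with over 40 N, if the wrist force passes 120 N, or if a joint passes its speed limit or range.

## Working session

There is one attempt and no reset: what is moved stays moved. The work goes in short steps, Python scripts to look and compute and a tool call to move; the robot and the scene stay as the last step left them, time stands still between calls to the robot, and variables do not carry over. Pictures are saved under pics/ and viewed, at most 10 in all, crops included, and the job is handed in when it is done.

Besides the shell and the picture viewer there is one more tool, called after ">>>" in YAML: its name, and indented under it one key for each argument. move_arm: Moves the arm, as the interface text tells. Its arguments: {"type":"object","properties":{"targets":{"type":"array","items":{"type":"array"}},"squeeze":{"type":"number"}},"required":["targets"]}

```bash
mkdir -p pics; ls; cat > h.py <<'E'
import numpy as np, cv2
from workcell import env
from scipy.spatial.transform import Rotation as R
E
python3 - <<'E'
from h import *
s=env.get_state(); print({k:np.round(v,3).tolist() for k,v in s.items()})
P={}
for c in ("scene","top"):
    p=env.read_camera(c); cv2.imwrite(f"pics/{c}0.png",p["pixels"][:,:,::-1])
    print(c,p["fovy"],p["cx"],p["cy"],np.round(p["extrinsics"],3).tolist())
    for t in ["stand","collar","rod_low","rod_corner_1","rod_corner_2","rod_end","shelf_edge","bolt","bolt_knob","cup_white","cup_red","marker_red","label_reel","tray_hemostat","tray_forceps"]:
        try: print(t,[(np.round(d["centre"],4).tolist(),round(d["confidence"],2)) for d in env.landmark_of(t,p)[:2]])
        except Exception as e: print(t,e)
E
```

```text
pics
{'clock': 0.0, 'joint_pos': [1.19, 0.314, 0.045, 1.304, -0.0, 1.431], 'qvel': [0.0, 0.0, 0.001, -0.001, -0.0, 0.001], 'tau': [0.0, -48.063, 29.853, 0.019, -0.0, -0.0], 'tcp_pos': [0.137, 0.558, 0.23], 'orientation': [-0.0, 0.12, 0.993, -0.001], 'wrist_force': [-0.505, -0.109, 0.4], 'ft_torque': [-0.041, 0.038, -0.013], 'grip_force': 0.0, 'finger_gap': 0.086}
scene 57.847225331295704 280.4166676151181 208.93158291450922 [[0.429, -0.903, -0.015, -0.247], [0.494, 0.221, 0.841, -0.387], [-0.756, -0.368, 0.541, -0.706], [0.0, 0.0, 0.0, 1.0]]
stand [([0.6037, 0.0676, 0.0013], 0.71)]
collar [([0.6343, 0.1575, 0.0646], 0.41)]
rod_low [([0.6435, 0.1619, 0.0734], 0.89)]
rod_corner_1 [([0.6038, 0.0655, 0.1224], 0.94), ([0.5701, 0.1321, 0.0722], 0.86)]
rod_corner_2 [([0.6038, 0.0655, 0.1224], 0.94), ([0.5701, 0.1321, 0.0722], 0.86)]
rod_end [([0.5133, 0.0254, 0.1231], 0.97)]
shelf_edge [([0.6094, 0.0393, 0.2187], 0.8)]
bolt it knows: bolt_knob, collar, cup_red, cup_white, label_reel, marker_red, rod_corner, rod_end, rod_low, shelf_edge, stand, tray_forceps, tray_hemostat
bolt_knob [([0.4971
[... 879 characters left out ...]
[0.5738, 0.1387, 0.0699], 0.95), ([0.6041, 0.0612, 0.1163], 0.81)]
rod_end [([0.514, 0.0253, 0.1194], 0.75), ([0.4941, 0.121, 0.091], 0.32)]
shelf_edge [([0.6088, 0.0414, 0.215], 0.78)]
bolt it knows: bolt_knob, collar, cup_red, cup_white, label_reel, marker_red, rod_corner, rod_end, rod_low, shelf_edge, stand, tray_forceps, tray_hemostat
bolt_knob [([0.4919, 0.1205, 0.0935], 0.56)]
cup_white [([0.6535, 0.3475, -0.0012], 0.88)]
cup_red [([0.6684, -0.3179, -0.0006], 0.85), ([0.6024, 0.0609, 0.1165], 0.4)]
marker_red [([0.4681, -0.393, -0.0019], 0.54)]
label_reel [([0.5989, 0.3212, 0.0021], 0.96)]
tray_hemostat [([0.446, 0.3374, 0.0012], 0.69)]
tray_forceps [([0.5162, -0.3216, -0.0009], 0.61)]
```

```bash
cat >> h.py <<'E'
L={"rod_low":[[-.0673,.075,.0711]],"rod_corner_1":[[-.0673,0,.0711],[.009,0,.1188]],"rod_end":[[.009,-.097,.1188]],"shelf_edge":[[.031,0,.2168]],"stand":[[0,0,0]]}
def fit():
    A=[];B=[];knob=[];col=[]
    for c in ("scene","top"):
        p=env.read_camera(c)
        for t,m in L.items():
            for d in env.landmark_of(t,p)[:len(m)]:
                if d["confidence"]<.6: continue
                x=np.array(d["centre"]); 
                k=0 if len(m)==1 else int(x[2]>.095)
                if abs(x[2]-m[k][2])>.02: continue
                A.append(m[k]);B.append(x)
        knob+=[d["centre"] for d in env.landmark_of("bolt_knob",p)[:1]]
        col+=[d["centre"] for d in env.landmark_of("collar",p)[:1]]
    A=np.array(A);B=np.array(B);a=A.mean(0);b=B.mean(0)
    H=(A-a)[:,:2].T@(B-b)[:,:2]
    th=np.arctan2(H[0,1]-H[1,0],H[0,0]+H[1,1]); M=R.from_euler("z",th).as_matrix()
    t=b-M@a; 
    return th,t,B-(A@M.T+t),np.mean(knob,0),np.mean(col,0)
E
python3 - <<'E'
from h import *
for i in range(2):
    th,t,r,k,c=fit(); M=R.from_euler("z",th).as_matrix()
    print(np.degrees(th),t,np.round(r*1000,1).tolist(),"knob st",M.T@(k-t),"col st",M.T@(c-t))
E
```

```text
-68.09560053072344 [5.99525607e-01 7.08711898e-02 4.50000000e-04] [[-0.8, 0.8, 0.0], [-2.0, -1.9, 3.5], [1.3, 1.4, 1.9], [-3.0, -1.7, 3.1], [0.1, -0.5, -1.3], [2.5, -2.7, 0.4], [-1.8, 4.7, -2.3], [2.3, -0.1, -2.7], [0.9, 0.3, -2.4], [0.5, -0.2, -0.7]] knob st [-0.08457582 -0.07838245  0.0913    ] col st [-0.06706283  0.06730144  0.0639    ]
-68.00591729350745 [6.00145389e-01 7.01821526e-02 5.80000000e-04] [[0.7, -1.5, 2.8], [2.0, -1.8, 3.1], [-0.9, 0.6, 1.4], [-4.3, -3.1, 1.4], [0.9, -0.8, 0.3], [-1.0, -0.4, -1.6], [0.7, 2.6, -2.5], [1.8, 1.1, -5.4], [0.4, 0.2, 0.7], [-0.2, 3.1, -0.4]] knob st [-0.08745059 -0.07748323  0.09047   ] col st [-0.0683207   0.06426877  0.06432   ]
```

View pics/scene0.png

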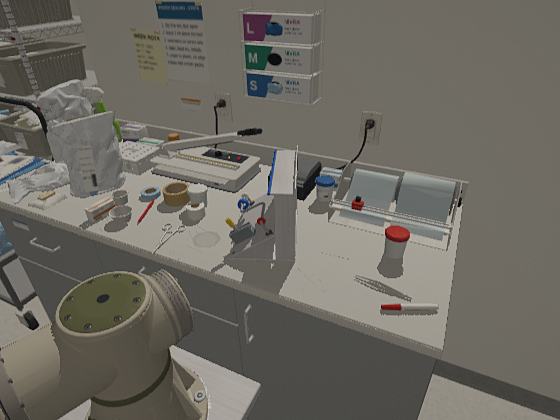

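View pics/top0.png

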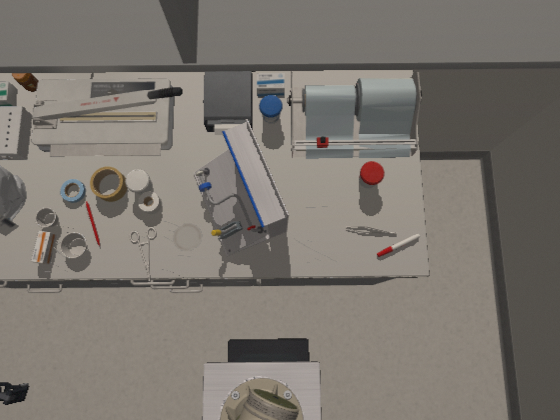

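```bash
python3 - <<'E'
from h import *
import json
F=[fit() for _ in range(5)]
th=np.median([f[0] for f in F]);t=np.mean([f[1] for f in F],0)
M=R.from_euler("z",th).as_matrix()
print(np.degrees([f[0] for f in F]),np.round([f[1] for f in F],4).tolist())
ks=[M.T@(f[3]-t) for f in F];cs=[M.T@(f[4]-t) for f in F]
print(np.round(ks,4).tolist(),np.round(cs,4).tolist())
t[2]=0
json.dump(dict(th=th,t=t.tolist(),knob=np.median(ks,0).tolist(),col=np.median(cs,0).tolist()),open("fit.json","w"))
print(open("fit.json").read(), env.get_state()["clock"])
E
cat >> h.py <<'E'
import json
def frame():
    f=json.load(open("fit.json")); M=R.from_euler("z",f["th"]).as_matrix(); return f,M,np.array(f["t"])
V=np.array([.848,0,.530]);N=np.array([-.530,0,.848]);Y=np.array([0,1.,0])
def pose(p,phi,f=None):
    """TCP pose for stand point p (grasp centre), tool turned phi deg about n; tool x = travel direction"""
    f,M,t=frame()
    R0=R.from_matrix(M@np.column_stack([-Y,-V,-N]))*R.from_rotvec([0,0,-np.radians(phi)])
    return M@np.array(p)+t, R0
def rows(P0,targets,setback=.016):
    """targets: list of (p,phi,offset); returns printed calls of 5, tracking rounding"""
    pos,rot=P0
    for i in range(0,len(targets),5):
        out=[];last=None
        for tg in targets[i:i+5]:
            p,q=pose(tg[0],tg[1]); p=p+q.apply([0,0,tg[2] if len(tg)>2 else setback])
            d=np.round(rot.inv().apply(p-pos)*1000*2)/2; a=np.round(np.degrees((rot.inv()*q).as_rotvec())/10,2)
            out.append([d.tolist(),a.tolist()])
        print(out)
        pos=pos+rot.apply(d/1000); rot=rot*R.from_rotvec(np.radians(a*10))
    return pos,rot
def cur():
    s=env.get_state(); o=s["orientation"]; return np.array(s["tcp_pos"]),R.from_quat([o[1],o[2],o[3],o[0]])
E
python3 - <<'E'
from h import *
f,M,t=frame(); c=np.array([-.0673,f["col"][1],.0711])-[0,0,.005]
print("pre");P=rows(cur(),[(c+N*.08,0)]*1)
print("grasp");rows(P,[(c,0)])
E
```

```text
[-68.03238325 -67.99738439 -67.61680028 -68.24949538 -67.85818411] [[0.5998, 0.0707, 0.0014], [0.599, 0.0701, 0.0004], [0.5996, 0.0707, 0.0006], [0.5995, 0.0703, 0.0], [0.6002, 0.0707, 0.0011]]
[[-0.0864, -0.0785, 0.0911], [-0.0845, -0.0799, 0.0923], [-0.16, 0.0361, 0.0473], [0.1225, -0.1509, 0.0447], [-0.0862, -0.0775, 0.0919]] [[-0.0675, 0.0639, 0.0647], [-0.0683, 0.0647, 0.0659], [-0.0296, 0.0324, 0.0922], [-0.0662, 0.0635, 0.0648], [-0.1516, 0.1082, 0.0316]]
{"th": -1.1867782402948566, "t": [0.5996164121629186, 0.07050609271389406, 0.0], "knob": [-0.08616661421056782, -0.07851438321501308, 0.09113426262626262], "col": [-0.06748109308861582, 0.06386694337981096, 0.06478426262626262]} 7.1
pre
[[[-558.0, -244.0, 111.0], [3.1, -1.0, -3.48]]]
grasp
[[[0.0, -0.0, 80.0], [-0.0, -0.0, -0.0]]]
```

>>> move_arm:
  targets:
    - [[-56,-24,11],[0.6,-0.2,-0.7],-1]
    - [[-112,-49,22],[1.2,-0.4,-1.4],-1]
    - [[-167,-73,33],[1.9,-0.6,-2.1],-1]
    - [[-223,-98,44],[2.5,-0.8,-2.8],-1]
    - [[-279,-122,55],[3.1,-1.0,-3.48],-1]

```text
clock: 7.72
tcp_pos: [0.3809, 0.3726, 0.1759]
orientation: [0.053, -0.185, 0.943, -0.273]
wrist_force: [1.2, -0.2, -0.4]
finger_gap: 0.0855
grip_force: 0.0
```

```bash
python3 - <<'E'
from h import *
f,M,t=frame(); c=np.array([-.0673,f["col"][1],.0711])-[0,0,.005]
P=rows(cur(),[(c+N*.08,0)]*1); s=env.get_state();print(s["clock"],s["joint_pos"])
E
```

```text
[[[-153.0, -191.5, 186.0], [-0.02, 0.0, 0.02]]]
7.725 [ 0.88785202  0.50861545  0.07456906  1.4318405  -0.48635228  0.57438334]
```

>>> move_arm:
  targets:
    - [[-30,-38,37],[0,0,0],-1]
    - [[-61,-77,74],[0,0,0],-1]
    - [[-92,-115,112],[0,0,0],-1]
    - [[-122,-153,149],[0,0,0],-1]
    - [[-153,-191.5,186],[0,0,0],-1]

```text
clock: 8.35
tcp_pos: [0.62, 0.1872, 0.12]
orientation: [0.053, -0.183, 0.944, -0.271]
wrist_force: [0.9, 0.0, 0.5]
finger_gap: 0.0855
grip_force: 0.0
```

```bash
python3 - <<'E'
from h import *
p=env.read_camera("scene")
f,M,t=frame(); c=np.array([-.0673,f["col"][1],.0711])-[0,0,.005]
P=rows(cur(),[(c,0)]*1); s=env.get_state();print(s["clock"],s["joint_pos"])
im=cv2.resize(p["pixels"][140:280,150:340],None,fx=4,fy=4,interpolation=cv2.INTER_CUBIC);cv2.imwrite("pics/a.png",im[:,:,::-1])
E
```

```text
[[[1.5, 6.0, 75.0], [-0.02, -0.01, -0.05]]]
8.4 [ 0.4065809   0.55146192  0.01556742  1.05042258 -0.56222286  0.03551913]
```

View pics/a.png

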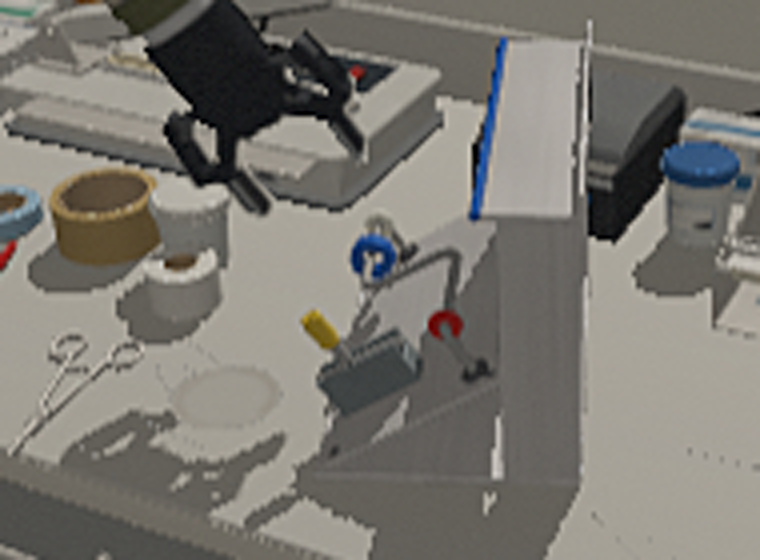

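>>> move_arm:
  targets:
    - [[0,0,0],[0,0,0],-1]
    - [[0,0,40],[0,0,0],-1]
    - [[0,0,72],[0,0,0],-1]
    - [[0,0,80],[0,0,0],-1]
    - [[0,0,80],[0,0,0],-1]
  squeeze: 40

```text
clock: 9.02
tcp_pos: [0.6338, 0.15, 0.0527]
orientation: [0.052, -0.184, 0.943, -0.271]
wrist_force: [-0.1, 0.2, 0.4]
finger_gap: 0.0852
grip_force: 0.0
```

```bash
python3 - <<'E'
from h import *
p=env.read_camera("scene")
f,M,t=frame(); c=np.array([-.0673,f["col"][1],.0711])-[0,0,.005]
P=rows(cur(),[(c,0)]*1); s=env.get_state();print(s["clock"],s["joint_pos"])
im=cv2.resize(p["pixels"][140:280,150:340],None,fx=4,fy=4,interpolation=cv2.INTER_CUBIC);cv2.imwrite("pics/b.png",im[:,:,::-1])
E
```

```text
[[[-1.5, -1.5, 2.0], [-0.0, 0.01, -0.0]]]
9.075 [ 0.35446529  0.58732022 -0.09862033  0.86504755 -0.55907906 -0.03520344]
```

View pics/b.png

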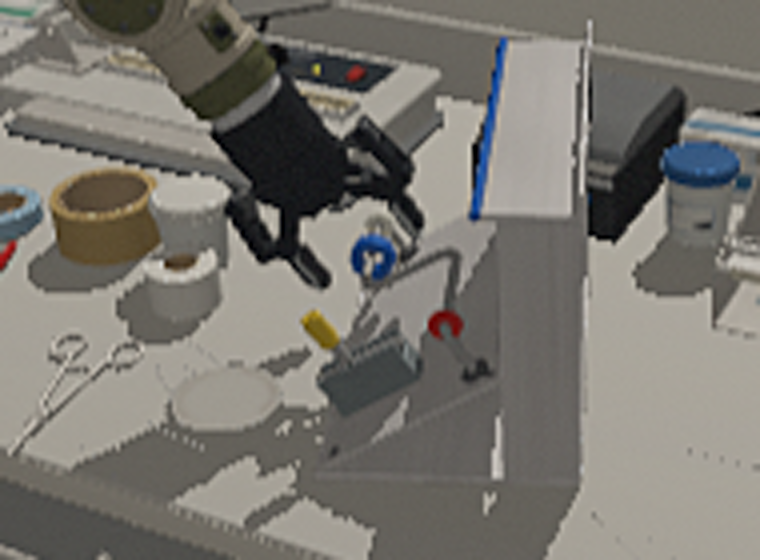

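>>> move_arm:
  targets:
    - [[-1,-1,1],[0,0,0],1]
    - [[-1,-1,1],[0,0,0],1]
    - [[-1,-1,1],[0,0,0],1]
    - [[-1,-1,1],[0,0,0],1]
    - [[-1,-1,1],[0,0,0],1]

```text
clock: 9.7
tcp_pos: [0.6362, 0.1485, 0.0529]
orientation: [0.053, -0.183, 0.944, -0.271]
wrist_force: [-1.2, 1.7, 3.8]
finger_gap: 0.0344
grip_force: 39.6
```

```bash
python3 - <<'E'
from h import *
p=env.read_camera("scene");q=env.read_camera("top")
f,M,t=frame(); c=np.array([-.0673,f["col"][1],.0711])-[0,0,.005]
P=rows(cur(),[(c,0)]*1); s=env.get_state();print(s["clock"],s["finger_gap"],s["grip_force"],s["wrist_force"])
a=cv2.resize(p["pixels"][170:240,200:290],(540,420),interpolation=cv2.INTER_CUBIC)
m=[env.landmark_of("collar",x)[:1] for x in(p,q)];print([(M.T@(np.array(d[0]["centre"])-t),d[0]["confidence"]) for d in m if d])
cv2.imwrite("pics/c.png",a[:,:,::-1])
E
```

```text
[[[-0.5, 0.5, 0.0], [-0.01, 0.0, -0.01]]]
9.8 0.03478126390438021 39.695422165095806 [-1.09472808  2.25882714  5.25285339]
[(array([-0.06654731,  0.06537709,  0.0661    ]), 0.58), (array([-0.0659929 ,  0.06461379,  0.0633    ]), 0.41)]
```

View pics/c.png

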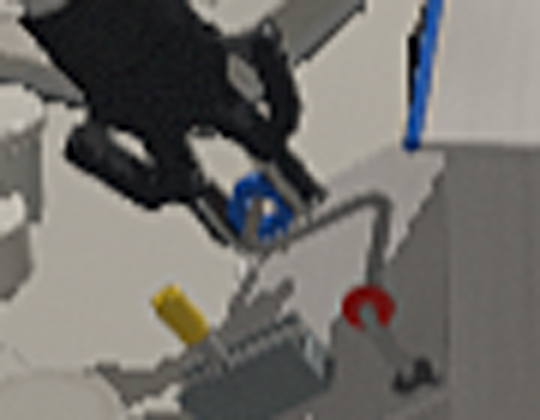

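```bash
cat > plan.py <<'E'
from h import *
C1=np.array([-.0673,0,.0711]);C2=np.array([.009,0,.1188])
def path():
    T=[(C1+y*Y,0) for y in (.064,.053,.042,.033,.025)]
    o=C1+.025*(Y+V)
    for a in np.arange(9,91,9): r=np.radians(a);T.append((o+.025*(-V*np.cos(r)-Y*np.sin(r)),a))
    T+=[(C1+s*V,90) for s in (.033,.041,.049,.057,.065)]
    o=C2-.025*(Y+V)
    for a in np.arange(9,91,9): r=np.radians(a);T.append((o+.025*(Y*np.cos(r)+V*np.sin(r)),90-a))
    T+=[(C2-s*Y,0) for s in (.037,.049,.061,.073,.085)]
    return T
E
python3 -c "
from plan import *
rows(cur(),path())"
```

```text
[[[-1.0, -2.5, -4.0], [-0.01, 0.0, -0.01]], [[10.0, -2.5, -4.0], [-0.01, 0.0, -0.01]], [[21.0, -2.5, -4.0], [-0.01, 0.0, -0.01]], [[30.0, -2.5, -4.0], [-0.01, 0.0, -0.01]], [[38.0, -2.5, -4.0], [-0.01, 0.0, -0.01]]]
[[[4.0, -0.0, -0.0], [0.0, 0.0, -0.9]], [[8.0, -1.0, -0.0], [0.0, 0.0, -1.8]], [[11.5, -2.5, -0.0], [0.0, 0.0, -2.7]], [[15.0, -4.5, -0.0], [0.0, 0.0, -3.6]], [[18.0, -7.0, -0.0], [0.0, 0.0, -4.5]]]
[[[4.0, -0.5, -0.0], [-0.0, 0.01, -0.9]], [[7.5, -1.5, -0.0], [-0.0, 0.01, -1.8]], [[11.5, -3.0, -0.0], [-0.0, 0.01, -2.7]], [[14.5, -5.0, -0.0], [-0.0, 0.01, -3.6]], [[17.5, -7.5, -0.0], [-0.0, 0.01, -4.5]]]
[[[8.0, 0.0, -0.0], [0.0, -0.01, 0.0]], [[16.0, 0.0, -0.0], [0.0, -0.01, 0.0]], [[24.0, 0.0, -0.0], [0.0, -0.01, 0.0]], [[32.0, 0.0, -0.0], [0.0, -0.01, 0.0]], [[40.0, 0.0, -0.0], [0.0, -0.01, 0.0]]]
[[[4.0, 0.5, -0.0], [0.0, 0.0, 0.9]], [[8.0, 1.5, -0.0], [0.0, 0.0, 1.8]], [[11.5, 3.0, -0.0], [0.0, 0.0, 2.7]], [[15.0, 5.0, -0.0], [0.0, 0.0, 3.6]], [[18.0, 7.5, -0.0], [0.0, 0.0, 4.5]]]
[[[3.5, 0.5, -0.0], [0.0, 0.0, 0.9]], [[7.5, 1.5, -0.0], [0.0, 0.0, 1.8]], [[11.0, 3.0, -0.0], [0.0, 0.0, 2.7]], [[14.5, 5.0, -0.0], [0.0, 0.0, 3.6]], [[17.5, 7.5, -0.0], [0.0, 0.0, 4.5]]]
[[[12.0, -0.0, -0.0], [0.0, -0.0, 0.0]], [[24.0, -0.0, -0.0], [0.0, -0.0, 0.0]], [[36.0, -0.0, -0.0], [0.0, -0.0, 0.0]], [[48.0, -0.0, -0.0], [0.0, -0.0, 0.0]], [[60.0, -0.0, -0.0], [0.0, -0.0, 0.0]]]
```

>>> move_arm:
  targets:
    - [[-0.5,-2.5,-4],[0,0,0],1]
    - [[10,-2.5,-4],[0,0,0],1]
    - [[21,-2.5,-4],[0,0,0],1]
    - [[30,-2.5,-4],[0,0,0],1]
    - [[38,-2.5,-4],[0,0,0],1]

```text
clock: 10.52
tcp_pos: [0.5996, 0.1337, 0.0568]
orientation: [0.052, -0.183, 0.944, -0.271]
wrist_force: [-0.0, -0.0, -0.6]
finger_gap: 0.0349
grip_force: 39.8
```

Forces are near zero, so the collar is centred and following.

>>> move_arm:
  targets:
    - [[4,0,0],[0,0,-0.9],1]
    - [[8,-1,0],[0,0,-1.8],1]
    - [[11.5,-2.5,0],[0,0,-2.7],1]
    - [[15,-4.5,0],[0,0,-3.6],1]
    - [[18,-7,0],[0,0,-4.5],1]

```text
clock: 11.15
tcp_pos: [0.5857, 0.1216, 0.0607]
orientation: [-0.056, -0.532, 0.8, -0.27]
wrist_force: [0.5, 0.5, 0.2]
finger_gap: 0.0345
grip_force: 39.8
```

```bash
python3 -c "
from plan import *
print(env.get_state()['joint_pos'])
rows(cur(),path()[10:])"
```

```text
[ 0.33750219  0.48634299 -0.25650633  0.79927053 -0.55875835 -0.84455192]
[[[3.5, -1.5, -0.5], [-0.0, -0.0, -0.87]], [[7.0, -2.5, -0.5], [-0.0, -0.01, -1.77]], [[11.0, -4.0, -0.5], [-0.0, -0.01, -2.67]], [[14.0, -6.0, -0.5], [-0.0, -0.01, -3.57]], [[17.0, -8.5, -0.5], [0.0, -0.01, -4.47]]]
[[[8.0, 0.5, -0.0], [-0.0, 0.0, -0.0]], [[16.0, 0.5, -0.0], [-0.0, 0.0, -0.0]], [[24.0, 0.5, -0.0], [-0.0, 0.0, -0.0]], [[32.0, 0.5, -0.0], [-0.0, 0.0, -0.0]], [[40.0, 0.5, -0.0], [-0.0, 0.0, -0.0]]]
[[[4.0, 0.0, -0.0], [-0.0, 0.0, 0.9]], [[8.0, 1.0, -0.0], [-0.0, 0.0, 1.8]], [[11.5, 2.5, -0.0], [-0.0, 0.0, 2.7]], [[14.5, 4.5, -0.0], [-0.0, 0.0, 3.6]], [[17.5, 7.0, -0.0], [0.0, 0.0, 4.5]]]
[[[4.0, 0.0, -0.0], [0.0, 0.0, 0.9]], [[8.0, 1.0, -0.0], [0.0, 0.0, 1.8]], [[11.5, 2.5, -0.0], [0.0, 0.0, 2.7]], [[15.0, 4.5, -0.0], [0.0, 0.0, 3.6]], [[18.0, 7.0, -0.0], [0.0, 0.0, 4.5]]]
[[[12.0, 0.0, -0.0], [0.0, 0.0, -0.0]], [[24.0, 0.0, -0.0], [0.0, 0.0, -0.0]], [[36.0, 0.0, -0.0], [0.0, 0.0, -0.0]], [[48.0, 0.0, -0.0], [0.0, 0.0, -0.0]], [[60.0, 0.0, -0.0], [0.0, 0.0, -0.0]]]
```

>>> move_arm:
  targets:
    - [[4,-1,0],[0,0,-0.9],1]
    - [[7.5,-2,0],[0,0,-1.8],1]
    - [[11.5,-3.5,0],[0,0,-2.7],1]
    - [[14.5,-5.5,0],[0,0,-3.6],1]
    - [[17.5,-8,0],[0,0,-4.5],1]

```text
clock: 11.78
tcp_pos: [0.5852, 0.1049, 0.0703]
orientation: [0.155, 0.798, -0.536, 0.228]
wrist_force: [-1.1, -0.0, -0.8]
finger_gap: 0.0348
grip_force: 39.8
```

>>> move_arm:
  targets:
    - [[8,0,0],[0,0,0],1]
    - [[16,0,0],[0,0,0],1]
    - [[24,0,0],[0,0,0],1]
    - [[32,0,0],[0,0,0],1]
    - [[40,0,0],[0,0,0],1]

```text
clock: 12.4
tcp_pos: [0.5985, 0.0732, 0.0918]
orientation: [0.154, 0.796, -0.538, 0.229]
wrist_force: [0.9, 0.1, -0.1]
finger_gap: 0.0349
grip_force: 39.8
```

```bash
python3 -c "
from plan import *
print(env.get_state()['joint_pos'])
rows(cur(),path()[19:20]);rows(cur(),path()[20:])"
```

```text
[ 0.25131762  0.42721397 -0.26594329  0.79541605 -0.55405364 -1.72540625]
[[[-0.5, -0.0, -0.5], [0.0, -0.01, -0.01]]]
[[[3.5, 0.0, -0.5], [0.0, -0.01, 0.89]], [[7.0, 1.0, -0.5], [0.0, -0.01, 1.79]], [[11.0, 2.5, -0.5], [0.0, -0.01, 2.69]], [[14.0, 4.5, -0.5], [0.0, -0.01, 3.59]], [[17.0, 7.0, -0.5], [0.0, -0.01, 4.49]]]
[[[4.0, 0.5, -0.0], [0.0, 0.0, 0.9]], [[8.0, 1.5, -0.0], [0.0, 0.0, 1.8]], [[11.5, 3.0, -0.0], [0.0, 0.0, 2.7]], [[15.0, 5.0, -0.0], [0.0, 0.0, 3.6]], [[18.0, 7.5, -0.0], [0.0, 0.0, 4.5]]]
[[[12.0, -0.0, -0.0], [0.0, 0.0, 0.0]], [[24.0, -0.0, -0.0], [0.0, 0.0, 0.0]], [[36.0, 0.0, -0.0], [0.0, 0.0, 0.0]], [[48.0, 0.0, -0.0], [0.0, 0.0, 0.0]], [[60.0, 0.0, -0.0], [0.0, 0.0, 0.0]]]
```

Tracking is accurate and the forces stay low.

>>> move_arm:
  targets:
    - [[3.5,0,0],[0,0,0.9],1]
    - [[7,1,0],[0,0,1.8],1]
    - [[11,2.5,0],[0,0,2.7],1]
    - [[14,4.5,0],[0,0,3.6],1]
    - [[17,7,0],[0,0,4.5],1]

```text
clock: 13.02
tcp_pos: [0.5972, 0.0573, 0.1006]
orientation: [-0.054, -0.528, 0.803, -0.271]
wrist_force: [-0.1, -0.1, -0.1]
finger_gap: 0.0348
grip_force: 39.8
```

>>> move_arm:
  targets:
    - [[4,0.5,0],[0,0,0.9],1]
    - [[8,1.5,0],[0,0,1.8],1]
    - [[11.5,3,0],[0,0,2.7],1]
    - [[15,5,0],[0,0,3.6],1]
    - [[18,7.5,0],[0,0,4.5],1]

```text
clock: 13.65
tcp_pos: [0.5828, 0.0448, 0.1046]
orientation: [0.053, -0.18, 0.944, -0.271]
wrist_force: [0.1, -0.6, 0.3]
finger_gap: 0.0349
grip_force: 39.8
```

```bash
python3 -c "
from plan import *
print(env.get_state()['joint_pos'])
rows(cur(),path()[29:30]);rows(cur(),path()[30:])"
```

```text
[ 0.20863094  0.36651479 -0.32569411  0.77012704 -0.55001638 -0.19944651]
[[[-0.0, -0.5, -0.5], [-0.01, -0.0, -0.04]]]
[[[12.0, -0.5, -0.5], [-0.01, -0.0, -0.04]], [[24.0, -0.5, -0.5], [-0.01, -0.0, -0.04]], [[36.0, -0.5, -0.5], [-0.01, -0.0, -0.04]], [[48.0, -0.5, -0.5], [-0.01, -0.0, -0.04]], [[60.0, -0.5, -0.5], [-0.01, -0.0, -0.04]]]
```

>>> move_arm:
  targets:
    - [[12,0,0],[0,0,0],1]
    - [[24,0,0],[0,0,0],1]
    - [[36,0,0],[0,0,0],1]
    - [[48,0,0],[0,0,0],1]
    - [[60,0,0],[0,0,0],1]

```text
clock: 14.28
tcp_pos: [0.5263, 0.0224, 0.1045]
orientation: [0.053, -0.183, 0.944, -0.271]
wrist_force: [-0.5, 0.3, -0.4]
finger_gap: 0.0349
grip_force: 39.8
```

>>> move_arm:
  targets:
    - [[4,0,0],[0,0,0],1]
    - [[7,0,0],[0,0,0],1]
    - [[10,0,0],[0,0,0],1]
    - [[12,0,0],[0,0,0],1]
    - [[12,0,0],[0,0,0],1]

```text
clock: 14.9
tcp_pos: [0.5165, 0.0184, 0.1045]
orientation: [0.053, -0.183, 0.944, -0.271]
wrist_force: [1.8, 1.3, -1.2]
finger_gap: 0.0345
grip_force: 40.1
```

>>> move_arm:
  targets:
    - [[1,0,0],[0,0,0],1]
    - [[2,0,0],[0,0,0],1]
    - [[2,0,0],[0,0,0],1]

```text
clock: 15.28
tcp_pos: [0.5165, 0.0185, 0.1049]
orientation: [0.055, -0.183, 0.944, -0.27]
wrist_force: [6.4, 2.5, -3.3]
finger_gap: 0.0345
grip_force: 40.3
```

```bash
python3 -c "
from plan import *
rows(cur(),[(C2-.097*Y,0)]);f,M,t=frame()
s=env.get_state();print(M.T@s['wrist_force'])
p=env.read_camera('scene')
print([(M.T@(d['centre']-t)) for d in env.landmark_of('collar',p)[:1]])
a=cv2.resize(p['pixels'][170:240,210:300],(720,560),interpolation=cv2.INTER_CUBIC);cv2.imwrite('pics/d.png',a[:,:,::-1])"
```

```text
[[[0.5, -0.5, -0.0], [-0.0, 0.02, -0.02]]]
[ 0.03222727  6.84298763 -3.3434986 ]
[array([ 0.01082558, -0.0952064 ,  0.1187    ])]
```

View pics/d.png

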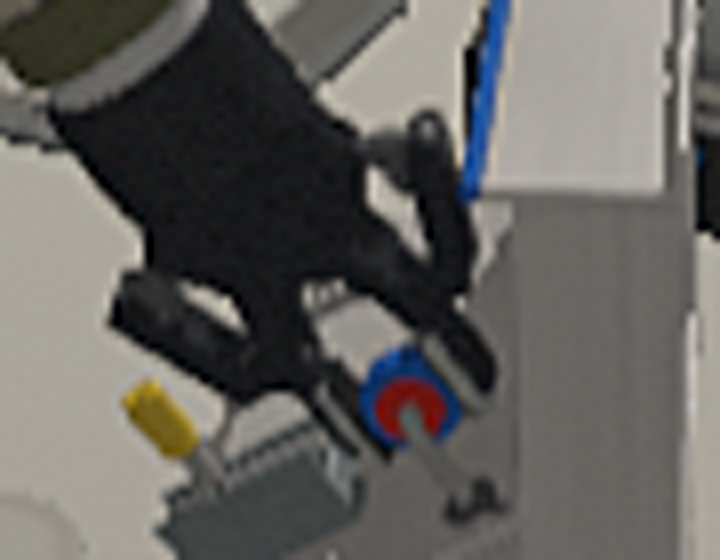

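>>> move_arm:
  targets:
    - [[-1,0,0],[0,0,0],-0.05]
    - [[-1,0,0],[0,0,0],-0.05]
    - [[-1,0,0],[0,0,0],-0.05]
    - [[-1,0,0],[0,0,0],-0.05]

```text
clock: 15.88
tcp_pos: [0.5148, 0.0177, 0.1043]
orientation: [0.052, -0.183, 0.944, -0.271]
wrist_force: [0.7, 0.1, -0.3]
finger_gap: 0.0451
grip_force: 0.0
```

>>> move_arm:
  targets:
    - [[-1,0,-15],[0,0,0],-0.05]
    - [[-1,0,-40],[0,0,0],-0.05]
    - [[-1,0,-70],[0,0,0],1]
    - [[-1,0,-80],[0,0,0],1]
    - [[-1,0,-80],[0,0,0],1]

```text
clock: 16.5
tcp_pos: [0.5004, 0.0579, 0.1724]
orientation: [0.053, -0.183, 0.943, -0.271]
wrist_force: [-0.2, -0.6, -1.0]
finger_gap: 0.0001
grip_force: 0.0
```

```bash
python3 -c "
from plan import *
f,M,t=frame();p,q=env.read_camera('scene'),env.read_camera('top')
B=C2-.040*N  # board below upper leg
def fmt(x): return dict(v=round(float((x-C2)@V),4),y=round(float(x[1]),4),off=round(float((x-B)@N),4))
for im in (p,q):
  for n in ('collar','bolt_knob'):
    print(n,[(fmt(M.T@(d['centre']-t)),round(d['confidence'],2)) for d in env.landmark_of(n,im)[:2]])
k=np.array([0,-.077,0])
X=lambda v,o: C2+v*V-.077*Y+(o-.040)*N
rows(cur(),[(X(-.135,.100),0,0),(X(-.135,.052),0,0)])
s=env.get_state();print(s['finger_gap'],s['clock'])
a=cv2.resize(p['pixels'][170:240,210:300],(720,560),interpolation=cv2.INTER_CUBIC);cv2.imwrite('pics/e.png',a[:,:,::-1])"
```

```text
collar [({'v': -0.0041, 'y': -0.0925, 'off': 0.0342}, 0.49)]
bolt_knob [({'v': -0.0979, 'y': -0.0781, 'off': 0.0618}, 0.68)]
collar [({'v': -0.0011, 'y': -0.097, 'off': 0.0325}, 0.48)]
bolt_knob []
[[[-20.5, 134.0, 2.5], [-0.0, -0.01, -0.0]], [[-20.5, 134.0, 50.5], [-0.0, -0.01, -0.0]]]
8.141128126893135e-05 16.8
```

View pics/e.png

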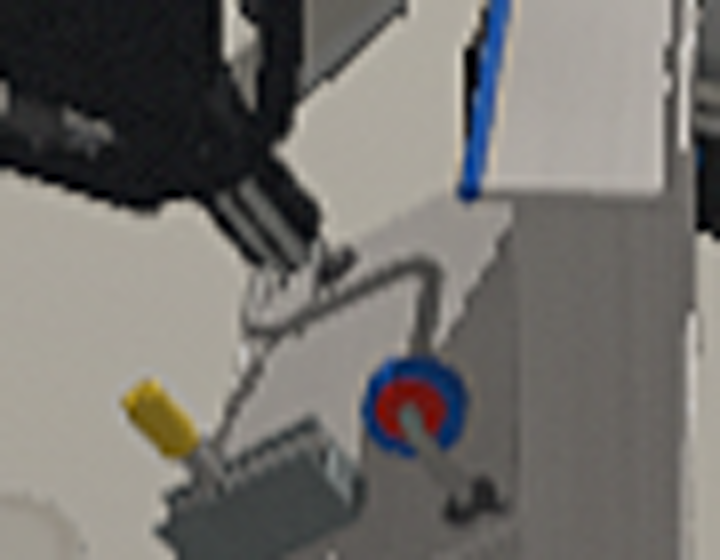

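>>> move_arm:
  targets:
    - [[-8,55,1],[0,0,0],1]
    - [[-15,110,2],[0,0,0],1]
    - [[-20,134,2],[0,0,0],1]
    - [[-20,134,25],[0,0,0],1]
    - [[-20,134,50],[0,0,0],1]

```text
clock: 17.42
tcp_pos: [0.4863, 0.146, 0.0576]
orientation: [0.053, -0.184, 0.943, -0.271]
wrist_force: [-0.3, -0.2, -0.1]
finger_gap: 0.0002
grip_force: 0.0
```

```bash
python3 -c "
from plan import *
f,M,t=frame();p=env.read_camera('scene')
B=C2-.040*N
def fmt(x): return dict(v=round(float((x-C2)@V),4),y=round(float(x[1]),4),off=round(float((x-B)@N),4))
print(fmt(M.T@(cur()[0]-t)))
print([(fmt(M.T@(d['centre']-t)),round(d['confidence'],2)) for d in env.landmark_of('bolt_knob',p)[:2]])
print(M.T@env.get_state()['wrist_force'])
a=cv2.resize(p['pixels'][170:240,200:290],(720,560),interpolation=cv2.INTER_CUBIC);cv2.imwrite('pics/f.png',a[:,:,::-1])"
```

```text
{'v': -0.1356, 'y': -0.0788, 'off': 0.0496}
[({'v': -0.0946, 'y': -0.0777, 'off': 0.067}, 0.49)]
[-0.53275407 -1.30986673  0.56742946]
```

View pics/f.png

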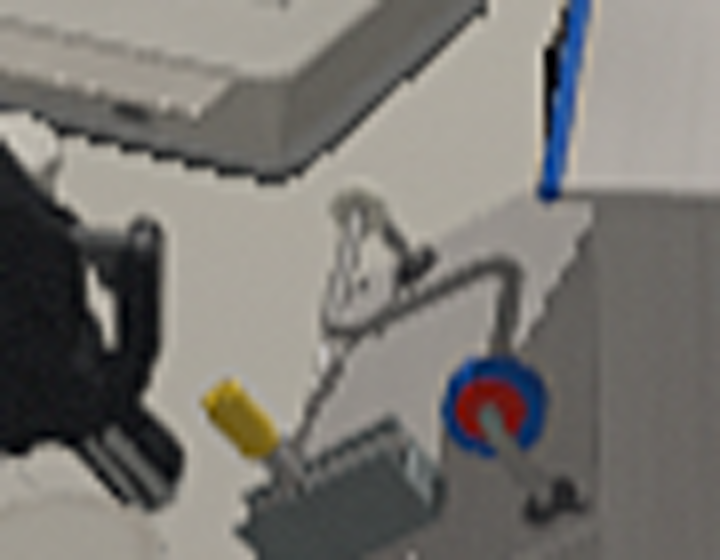

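>>> move_arm:
  targets:
    - [[-1,-12,0],[0,0,0],1]
    - [[-1,-25,0],[0,0,0],1]
    - [[-1,-37,0],[0,0,0],1]
    - [[-1,-49,0],[0,0,0],1]
    - [[-1,-60,0],[0,0,0],1]

```text
clock: 18.15
tcp_pos: [0.5069, 0.0987, 0.0916]
orientation: [0.053, -0.183, 0.944, -0.271]
wrist_force: [0.2, 2.9, -0.2]
finger_gap: -0.0001
grip_force: 1.3
```

>>> move_arm:
  targets:
    - [[0,-4,0],[0,0,0],1]
    - [[0,-8,0],[0,0,0],1]
    - [[0,-11,0],[0,0,0],1]

```text
clock: 18.52
tcp_pos: [0.5095, 0.0903, 0.0964]
orientation: [0.053, -0.183, 0.944, -0.271]
wrist_force: [-1.0, 3.4, -0.1]
finger_gap: -0.0
grip_force: 1.2
```

Pushing with about 3 N. I'll continue in small steps until the hard stop.

>>> move_arm:
  targets:
    - [[0,-3,0],[0,0,0],1]
    - [[0,-5,0],[0,0,0],1]
    - [[0,-7,0],[0,0,0],1]

```text
clock: 18.9
tcp_pos: [0.5115, 0.0853, 0.0997]
orientation: [0.052, -0.183, 0.944, -0.27]
wrist_force: [-1.2, 8.0, -1.9]
finger_gap: 0.0001
grip_force: 4.2
```

```bash
python3 -c "
from plan import *
f,M,t=frame();p=env.read_camera('scene')
B=C2-.040*N
def fmt(x): return dict(v=round(float((x-C2)@V),4),y=round(float(x[1]),4),off=round(float((x-B)@N),4))
print(fmt(M.T@(cur()[0]-t)))
for n in ('bolt_knob','collar'):print([(fmt(M.T@(d['centre']-t)),round(d['confidence'],2)) for d in env.landmark_of(n,p)[:2]])
print(M.T@env.get_state()['wrist_force'])"
```

```text
{'v': -0.0575, 'y': -0.0761, 'off': 0.0534}
[({'v': -0.041, 'y': -0.0797, 'off': 0.0669}, 0.64)]
[({'v': -0.0006, 'y': -0.0965, 'off': 0.0357}, 0.4)]
[-5.91862826  0.97217414 -0.67807768]
```

>>> move_arm:
  targets:
    - [[0,-2,0],[0,0,0],1]
    - [[0,-4,0],[0,0,0],1]
    - [[0,-4,0],[0,0,0],1]

```text
clock: 19.42
tcp_pos: [0.5115, 0.0852, 0.0998]
orientation: [0.052, -0.185, 0.944, -0.267]
wrist_force: [-3.3, 17.4, -4.8]
finger_gap: 0.0002
grip_force: 8.9
```

>>> move_arm:
  targets:
    - [[0,-3,0],[0,0,0],1]
    - [[0,-3,0],[0,0,0],1]

```text
clock: 19.68
tcp_pos: [0.5115, 0.0851, 0.1]
orientation: [0.051, -0.186, 0.945, -0.264]
wrist_force: [-6.0, 26.1, -9.9]
finger_gap: -0.0001
grip_force: 13.7
```

```bash
python3 -c "
from plan import *
p=env.read_camera('scene');q=env.read_camera('top')
a=cv2.resize(p['pixels'][175:235,215:275],(400,400),interpolation=cv2.INTER_CUBIC)
b=cv2.resize(q['pixels'][185:255,190:260],(400,400),interpolation=cv2.INTER_CUBIC)
cv2.imwrite('pics/g.png',np.hstack([a,b])[:,:,::-1])"
```

```text
(no output)
```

View pics/g.png

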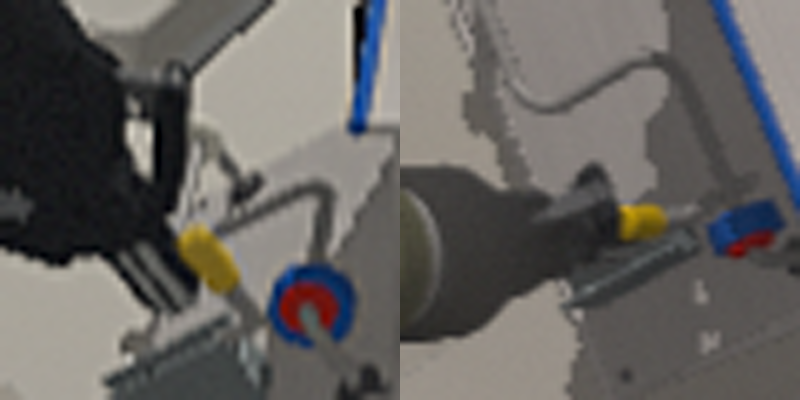

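The knob has reached the upper end of the channel, with the nose under the rod behind the collar. The force rises without any motion, so this is the hard stop. Now I'll back off.

>>> move_arm:
  targets:
    - [[0,15,0],[0,0,0],1]
    - [[0,35,-10],[0,0,0],1]
    - [[0,50,-50],[0,0,0],1]
    - [[0,50,-90],[0,0,0],1]
    - [[0,50,-90],[0,0,0],1]

```text
clock: 20.4
tcp_pos: [0.4817, 0.1644, 0.156]
orientation: [0.055, -0.183, 0.943, -0.271]
wrist_force: [1.5, -0.1, -0.9]
finger_gap: -0.0001
grip_force: 0.0
```

```bash
python3 -c "
from plan import *
f,M,t=frame();B=C2-.040*N
def fmt(x): return dict(v=round(float((x-C2)@V),4),y=round(float(x[1]),4),off=round(float((x-B)@N),4))
for c in ('scene','top'):
  p=env.read_camera(c)
  for n in ('bolt_knob','collar'):print([(fmt(M.T@(d['centre']-t)),round(d['confidence'],2)) for d in env.landmark_of(n,p)[:1]])
  if c=='scene': S=p
  else: q=p
a=cv2.resize(S['pixels'][175:235,215:275],(400,400),interpolation=cv2.INTER_CUBIC)
b=cv2.resize(q['pixels'][185:255,190:260],(400,400),interpolation=cv2.INTER_CUBIC)
cv2.imwrite('pics/i.png',np.hstack([a,b])[:,:,::-1])"
```

```text
[({'v': -0.0395, 'y': -0.0792, 'off': 0.0673}, 0.59)]
[({'v': -0.002, 'y': -0.0948, 'off': 0.0335}, 0.47)]
[({'v': -0.0375, 'y': -0.0792, 'off': 0.0683}, 0.62)]
[({'v': -0.0018, 'y': -0.0971, 'off': 0.0356}, 0.37)]
```

View pics/i.png

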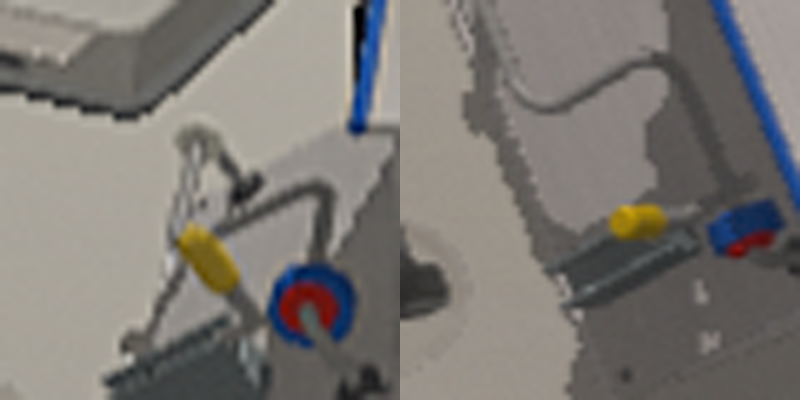

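The bolt is home, the collar is against the red stop, and the hand is clear of everything.

```bash
python3 -c "
from workcell import env
print(env.hand_in())"
```

```text
the job is handed in; nothing more can be done
None
```

The job is handed in at about 21 s: the collar rests against the red end stop, the bolt is pushed up to its hard stop behind it, and the hand is clear; I saw no contact with the bystanders, and the hand-in gave no verdict.

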